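Build the slider and put the condiments back

ROBOT

A 6-joint arm with a two-finger parallel gripper is mounted at the origin on the work surface. World frame = base frame: x ahead of the robot, y to its left, z up, the work surface at z = 0. Lengths are in mm, angles in degrees, forces in N, time in s.
With the tool pointing down it reaches from about 425 to 1125 mm from the base axis. Payload 14.9 kg.
Tool frame: the origin (TCP) lies midway between the tips of the shut fingers; the grasp point (between the pads) lies 19 mm behind it (manip.grasp_offset is the distance from the TCP to the grasp point, in mm); z points along the fingers, y is the line along which they close (so a half turn about z gives the same grasp; the last joint's range is limited). The gripper opens to 91 mm and grips with 3 to 60 N. Pads are 32 mm wide; open, the fingers measure 118 mm over their backs; the gripper's body (76 mm by 178 mm) begins 60 mm behind the grasp point.
Start: joints at [70.227, 21.709, 99.362, -0, 58.929, -1.908], TCP at [214.748, 666.259, 182.032] pointing down, gripper open.
Joint ranges: [-158.91, 158.91], [-42.39, 125.64], [0.06, 152.35], [-60.88, 240.88], [17.5, 164.5], [-176.32, 176.32]. Speed limits (degrees/s): [108.29, 108.29, 136.94, 180, 180, 180].

INTERFACE

Orientations are given as a 3x3 rotation matrix whose columns are the frame's x, y, z axes.
In Python, from station import observe, viewer, manip gives the robot as it stands.
- The arm moves only by the shell command python3 -m creep 'ROWS'. ROWS is JSON, one flat list of numbers, 7 for each row, row after row: the turn, a rotation vector about the world's x, y, z in rad, then the shift along the world's x, y, z in cm, then the opening, from 0 (shut) to 1 (fully open). A call has 1 to 5 rows; each row shifts and turns the commanded pose from where the row before left it; what a row does not reach is not made up. A row lasts 1/8 s, in which the tool goes at most 62.5 mm and 10.7 degrees, less where a joint would pass 70% of its speed; a pose out of reach is approached as far as the arm can. A call is refused whole if a number of a shift passes 6.25 or a number of a turn 0.188, either way. A call with a gripper value outside its range is refused whole. The fingers move at their own pace and stop on an object; the grip force is fixed at half the most. Time passes only in rows, so rows that do not move let the fingers close. It gives the time, the measured TCP pose, the force, the opening and the grip force at its end, in the units of the state.
- observe(): the state, without advancing time (a new reading comes with each control period).
- viewer.read_camera(name): name is "scene" or "side" or "wrist"; returns (picture, depth): 384x512x3 uint8, red, green, blue; 384x512 float32, mm along the optical axis (not along the pixel's ray), 0 where there is no reading.
- viewer.camera_info(name): a dict with "camera_matrix" (3x3 intrinsics, pixels), "origin" and "rotation" of the camera in the world. Camera axes: x right, y up, looking along -z (the intrinsics and any distortion apply to the point x, -y, -z); pixel columns grow to the right and rows downward; lengths in mm; the calibration is good to about 2 mm. A picture is of the moment at which its call begins: read the wrist's pose just before it. camera_info takes no time and is no camera call; for the wrist camera it gives the pose at the moment of the call.
- manip.hand_in(): hands the job in; it is judged then, once.
The state is a dict: "time_s": time; "qpos": joint angles; "qd": joint speeds; "joint_efforts": joint torques, N m; "tool_pos": TCP position; "ee_rot": TCP orientation; "contact_force": force on the tool from outside, world axes, zero at the start; "wrist_torque": the same for the moment, N m; "gripper_width": finger opening in mm; "grasp_force": force on a finger pad.
Only numpy, scipy, OpenCV 4.12 (cv2) and the standard library are available. Lean on these libraries where they do the work, as an engineer would, in place of code of your own. Each camera call takes 0.05 s, during which the arm holds its last target. There are 200 camera calls.

TASK

Make the slider on the middle of the marble plate: bottom bun first, then the patty, then every slice that is out (cheese, tomato, onion, in any order), and the domed bun top last, right way up, all in one straight, centred stack. Also tidy the condiment jars into a neat row on the white shelf, each upright in the middle of the mat that matches its lid. Leave the salt, mug, spoon, pepper mill and bowl where they are.

Things in the scene. Friction and masses are not known exactly. Their poses are not given: they have to be found in the camera images.
- plate_top (a point): centre of the upper face of the round white marble serving plate (150 mm across, flat, fixed, its upper face 18 mm above the island top)
- bun_base: bottom half of a bun: flat disc 62 mm across, 18 mm thick, brown crust with pale cut face on top. Origin: centre of its underside, z up.
- patty: dark brown patty: flat disc 62 mm across, 14 mm thick; starts on the black square griddle plate (125 mm, 12 mm thick). Origin: centre of its underside, z up.
- cheese: plain orange-yellow cheese slice: flat disc 60 mm across, 10 mm thick; absent in some starts. Origin: centre of its underside, z up.
- tomato: red tomato slice: flat disc 60 mm across, 10 mm thick; absent in some starts. Origin: centre of its underside, z up.
- onion: onion slice, white with purple rings: flat disc 60 mm across, 10 mm thick; absent in some starts. Origin: centre of its underside, z up.
- bun_top: domed brown top half of the bun: 62 mm across with an upright side 14 mm high, 27 mm tall at the middle, flat underside. Origin: centre of its underside, z up.
- jar_red: condiment jar with a red lid: squat upright cylinder 52 mm across, 46 mm tall, lid the top 14 mm; absent in some starts. Origin: centre of its underside, z up.
- jar_yellow: condiment jar with a yellow lid: squat upright cylinder 52 mm across, 46 mm tall, lid the top 14 mm; absent in some starts. Origin: centre of its underside, z up.
- jar_green: condiment jar with a green lid: squat upright cylinder 52 mm across, 46 mm tall, lid the top 14 mm; absent in some starts. Origin: centre of its underside, z up.
- jar_blue: condiment jar with a blue lid: squat upright cylinder 52 mm across, 46 mm tall, lid the top 14 mm; absent in some starts. Origin: centre of its underside, z up.
- mat_red: red round mat, 66 mm across, under 1 mm thick, fixed on the low white shelf (332 x 132 mm outside, upper face 45 mm above the island top, with a lip 6 mm thick and 8 mm high along all its edges; the four mats 70 mm apart along it). Origin: its centre on the shelf's upper face; y runs along the shelf, x across it
- mat_yellow: yellow round mat, 66 mm across, under 1 mm thick, fixed on the low white shelf (332 x 132 mm outside, upper face 45 mm above the island top, with a lip 6 mm thick and 8 mm high along all its edges; the four mats 70 mm apart along it). Origin: its centre on the shelf's upper face; y runs along the shelf, x across it
- mat_green: green round mat, 66 mm across, under 1 mm thick, fixed on the low white shelf (332 x 132 mm outside, upper face 45 mm above the island top, with a lip 6 mm thick and 8 mm high along all its edges; the four mats 70 mm apart along it). Origin: its centre on the shelf's upper face; y runs along the shelf, x across it
- mat_blue: blue round mat, 66 mm across, under 1 mm thick, fixed on the low white shelf (332 x 132 mm outside, upper face 45 mm above the island top, with a lip 6 mm thick and 8 mm high along all its edges; the four mats 70 mm apart along it). Origin: its centre on the shelf's upper face; y runs along the shelf, x across it
- salt: white salt shaker with steel top, 34 mm across, 54 mm tall, standing on the chopping board among the food; not part of the job. Origin at its underside
- mug: blue mug, 76 mm across, 85 mm tall, beyond the food; not part of the job. Origin at its underside
- spoon: wooden spoon lying flat, 190 mm long, beyond the griddle plate; not part of the job. Origin in mid-length
- mill: wooden pepper mill, 52 mm across, 130 mm tall, beyond the shelf; not part of the job. Origin at its underside
- bowl: terracotta bowl, 110 mm across, 50 mm tall, beyond the board; not part of the job. Origin at its underside
Not all that is in view belongs to the job. What is shaped like the bun_top but blue or grey is not meant.

How it is judged:
By the outcome, as a careful person would: the job done as asked, in the order asked, and still so for the second after the job is handed in, with the robot touching nothing.
Of cheese, tomato, onion only 2 to 3 are there at a start; the rules pass over those that are not, and their reading is None.
Of jar_red, jar_yellow, jar_green, jar_blue only 3 to 4 are there at a start; the rules pass over those that are not, and their reading is None.
At some moment in a run one of jar_red, jar_yellow, jar_green, jar_blue may be knocked a few centimetres aside while the robot is not near it.
Once in a run the grip may slacken for a moment while it holds something.
It also fails if it takes over 210 s, if anything falls off the work surface, if the arm or the gripper's body presses on something with over 40 N, if the wrist force passes 120 N, or if a joint passes its speed limit or range.

## Working session

There is one attempt and no reset: what is moved stays moved. The work goes in short steps, Python scripts to look and compute and a shell command to move; the robot and the scene stay as the last step left them, time stands still between calls to the robot, and variables do not carry over. Pictures are saved under pics/ and viewed, at most 14 in all, crops included, and the job is handed in when it is done.

```bash
ls; mkdir -p pics
cat > h.py <<'E'
import numpy as np,cv2
from station import observe,viewer,manip
def cam(n):
    i=viewer.camera_info(n); p,d=viewer.read_camera(n)
    return p,d,np.array(i["camera_matrix"]),np.array(i["origin"]).ravel(),np.array(i["rotation"]),i
def save(n,f):
    c=cam(n); cv2.imwrite('pics/'+f,cv2.cvtColor(c[0],cv2.COLOR_RGB2BGR)); return c
def ray(c,u,v,z):
    K,o,R=c[2:5]; d=R@np.array([(u-K[0,2])/K[0,0],-(v-K[1,2])/K[1,1],-1]); return o+d*(z-o[2])/d[2]
def pts(c):
    K,o,R=c[2:5]; d=c[1]; v,u=np.mgrid[:d.shape[0],:d.shape[1]]
    P=np.stack([(u-K[0,2])/K[0,0]*d,-(v-K[1,2])/K[1,1]*d,-d],-1); return P@R.T+o
E
python3 - <<'E'
from h import *
ims=[]
for n in("scene","side","wrist"):
    c=save(n,n+'0.png'); np.savez('pics/'+n+'0.npz',p=c[0],d=c[1],K=c[2],o=c[3],R=c[4]); print(n,c[2].round(1).tolist(),c[3].round(0),c[4].round(2).tolist(),[k for k in c[5]])
print(observe()["tool_pos"],observe()["gripper_width"],observe()["ee_rot"],manip.grasp_offset)
E
```

```text
pics
scene [[414.2, 0.0, 256.8], [0.0, 414.2, 192.4], [0.0, 0.0, 1.0]] [1334. -124.  847.] [[0.11, -0.68, 0.73], [0.99, 0.08, -0.08], [-0.01, 0.73, 0.68]] ['camera_matrix', 'origin', 'rotation']
side [[420.0, 0.0, 259.1], [0.0, 420.0, 195.5], [0.0, 0.0, 1.0]] [  -6. -650. 1011.] [[0.78, 0.48, -0.4], [-0.63, 0.61, -0.48], [0.02, 0.63, 0.78]] ['camera_matrix', 'origin', 'rotation']
wrist [[313.6, 0.0, 259.1], [0.0, 313.6, 189.9], [0.0, 0.0, 1.0]] [138. 690. 384.] [[0.31, -0.91, -0.27], [0.95, 0.29, 0.09], [-0.0, -0.28, 0.96]] ['camera_matrix', 'origin', 'rotation']
[214.64010174 665.9547796  181.53538268] 91.40286237933363 [[-9.51788925e-01  3.06753585e-01 -2.84863636e-04]
 [ 3.06753716e-01  9.51788595e-01 -7.92398104e-04]
 [ 2.80590007e-05 -8.41578718e-04 -9.99999645e-01]] 18.8
```

View pics/scene0.png

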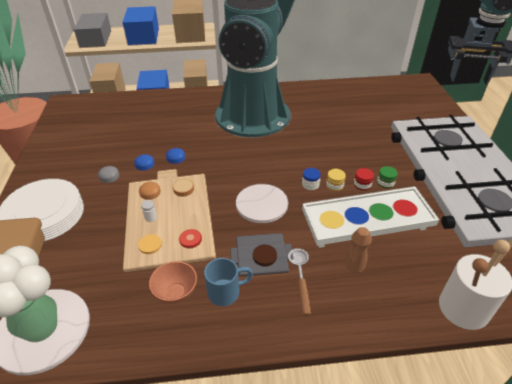

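View pics/side0.png

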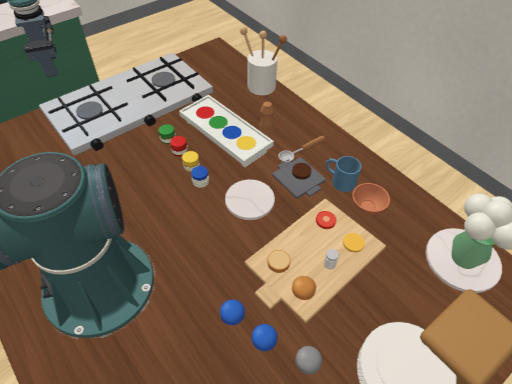

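Scene view: bun_top is the brown dome (150,190). Things it could be mistaken for are the blue domes (145,162) and (176,156), the grey dome (109,174), and the pale-topped bun_base (183,186). Other positions in this view:
- **Food:** cheese (149,243), tomato (190,238), no onion, patty (265,255), salt (149,210), plate (262,204).
- **Jars:** blue (312,178), yellow (336,179), red (364,178), green (387,177).
- **Mats:** yellow (332,219), blue (357,215), green (381,212), red (405,208).

The side view agrees with this.

```bash
cat > m.py <<'E'
from h import *
S={'scene':dict(bun_top=(150,188),bun_base=(183,186),cheese=(149,243),tomato=(185,238),patty=(265,254),plate=(262,204),salt=(149,205),jblue=(312,173),jyellow=(336,174),jred=(364,173),jgreen=(387,173),myellow=(332,219),mblue=(357,215),mgreen=(381,212),mred=(405,208),board=(170,215),griddle=(245,245)),
'side':dict(bun_top=(304,286),bun_base=(278,260),cheese=(354,241),tomato=(320,219),patty=(301,171),plate=(250,199),salt=(331,255),jblue=(200,173),jyellow=(190,158),jred=(178,144),jgreen=(167,131),myellow=(246,143),mblue=(232,132),mgreen=(218,122),mred=(205,112),board=(305,250),griddle=(290,185))}
for n in S:
    z=np.load(f'pics/{n}0.npz'); c=[z[k] for k in 'pdKoR']; P=pts(c)
    lab=cv2.cvtColor(cv2.GaussianBlur(c[0],(3,3),0),cv2.COLOR_RGB2LAB)
    for k,(u,v) in S[n].items():
        m=np.zeros((386,514),np.uint8); cv2.floodFill(lab.copy(),m,(u,v),0,(40,14,14),(40,14,14),4|cv2.FLOODFILL_FIXED_RANGE|cv2.FLOODFILL_MASK_ONLY|(255<<8))
        m=m[1:-1,1:-1]>0; q=P[m&(c[1]>0)]; h=np.percentile(q[:,2],90); 
        t=q[q[:,2]>h-4]
        vs,us=np.nonzero(m); r=ray(c,us.mean(),vs.mean(),h)
        (a,b),_=cv2.minEnclosingCircle(t[:,:2].astype(np.float32)),0
        print(n,k,len(q),'ztop',h.round(1),'top mean',t[:,:2].mean(0).round(1),'circ',np.round(a,1),round(b,1),'ray',r[:2].round(1))
E
python3 m.py
```

```text
scene bun_top 6133 ztop 35.1 top mean [ 574.3 -284.5] circ [ 592.5 -287. ] 217.9 ray [ 589.1 -286.6]
scene bun_base 5979 ztop 18.2 top mean [ 528.1 -285.2] circ [ 507.9 -288.2] 198.5 ray [ 532.6 -284.9]
scene cheese 362 ztop 27.4 top mean [ 614.7 -329.6] circ [ 613.2 -329.8] 30.5 ray [ 616.  -327.7]
scene tomato 276 ztop 28.0 top mean [ 607.9 -225.4] circ [ 606.8 -225.2] 29.9 ray [ 610.5 -223.9]
scene patty 475 ztop 27.6 top mean [682.4 -38.9] circ [681.6 -39.9] 31.9 ray [687.6 -38.9]
scene plate 1453 ztop 19.5 top mean [488.4 -22.9] circ [485.7 -22.9] 75.7 ray [491.2 -22.8]
scene salt 205 ztop 70.2 top mean [ 514.6 -335.6] circ [ 513.4 -336.7] 17.8 ray [ 535.3 -326.8]
scene jblue 150 ztop 47.2 top mean [413.1 135.5] circ [411.9 136. ] 25.9 ray [415.8 135. ]
scene jyellow 148 ztop 47.6 top mean [425.2 207.6] circ [424.5 209.2] 25.7 ray [427.3 208.2]
scene jred 162 ztop 47.0 top mean [432.4 291.7] circ [431.  291.5] 26.4 ray [435.3 291.9]
scene jgreen 150 ztop 47.3 top mean [431.4 365.7] circ [431.3 365.5] 26.4 ray [434.3 364.2]
scene myellow 309 ztop 47.2 top mean [602.7 150.1] circ 
[... 1395 characters left out ...]
 [429.5 290.7] circ [428.4 290.8] 25.1 ray [426.9 287.8]
side jgreen 118 ztop 48.0 top mean [427.2 362.7] circ [428.1 362.8] 25.0 ray [426.3 361.7]
side myellow 183 ztop 47.7 top mean [602.2 149. ] circ [601.3 149.8] 30.4 ray [600.2 148.6]
side mblue 169 ztop 47.8 top mean [593.9 220. ] circ [595.3 221.1] 30.1 ray [593.4 218.6]
side mgreen 161 ztop 47.6 top mean [587.5 289.7] circ [586.6 291.5] 30.8 ray [586.7 287.9]
side mred 147 ztop 47.8 top mean [580.4 358.3] circ [581.3 359. ] 29.9 ray [579.7 356.9]
side board 7496 ztop 19.0 top mean [ 484.8 -293.6] circ [ 502.5 -287.9] 198.1 ray [ 480.7 -295.8]
side griddle 1142 ztop 13.8 top mean [658.6 -51.1] circ [661.8 -45.3] 85.2 ray [653.1 -53.5]
```

Run:
```python
import cv2
a=cv2.imread('pics/scene0.png')[140:280,90:290]; cv2.imwrite('pics/crop.png',cv2.resize(a,(800,560),interpolation=cv2.INTER_CUBIC))
```

```text
(no output)
```

View pics/crop.png

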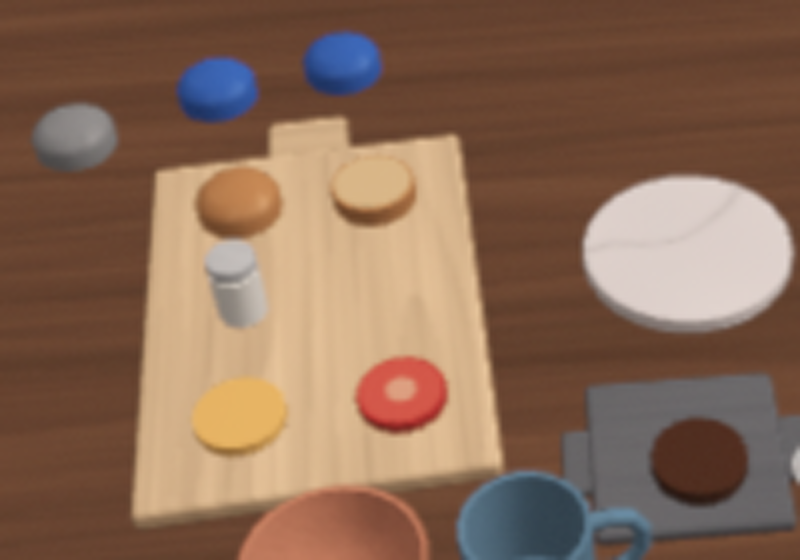

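Crop: the brown dome at crop (240,200), scene (150,190), is bun_top. The blue and grey domes are decoys. I'm starting the move towards the green jar while I refine the other measurements.

```bash
cat > f.py <<'E'
from h import *
# height-band disc fit: points near guess with z in band
G=dict(bun_base=(485,-275,36),patty=(684,-39,26),cheese=(613,-330,28),tomato=(606,-226,28),bun_top=(475,-345,34),mug=(720,-120,85),mill=(720,210,125),bowl=(720,-270,48))
def fit(c,P,g,r=42):
    z=g[2]; s=(abs(P[...,2]-z)<(9 if z==34 else 5))&(np.hypot(P[...,0]-g[0],P[...,1]-g[1])<r)&(c[1]>0)
    q=P[s][:,:2].astype(np.float32)
    if len(q)<20: return None
    (a,b)=cv2.minEnclosingCircle(q); return len(q),np.round(a,1),round(b,1),q.mean(0).round(1),np.median(P[s][:,2]).round(1)
if __name__=='__main__':
  for n in('scene','side'):
    z=np.load(f'pics/{n}0.npz'); c=[z[k] for k in 'pdKoR']; P=pts(c)
    for k,g in G.items(): print(n,k,fit(c,P,g,80 if k in('mug','mill','bowl') else 45))
E
python3 f.py
python3 -m creep '[0,0,-0.18,3.07,-4.31,-0.5,1,0,0,-0.18,3.07,-4.31,-0.5,1,0,0,-0.18,3.07,-4.31,-0.5,1,0,0,-0.18,3.07,-4.31,-0.5,1]'
python3 -m creep '[0,0,-0.18,3.07,-4.31,-0.5,1,0,0,-0.18,3.07,-4.31,-0.5,1,0,0,-0.179,3.07,-4.31,-0.5,1,0,0,0,0,0,0,1]'
python3 -c "
from h import *
o=observe();print(o['ee_rot'],o['qpos'],o['tool_pos'])"
```

```text
scene bun_base None
scene patty (387, array([681.6, -39.9]), 31.9, array([683.3, -39.3], dtype=float32), np.float64(25.6))
scene cheese (319, array([ 613.5, -329.9]), 30.9, array([ 615.2, -329.7], dtype=float32), np.float64(25.8))
scene tomato (318, array([ 606.7, -224.8]), 31.1, array([ 608.3, -225.9], dtype=float32), np.float64(26.2))
scene bun_top (57, array([ 475. , -344.5]), 44.7, array([ 439.6, -345.5], dtype=float32), np.float64(32.4))
scene mug (142, array([ 766.8, -148.5]), 38.1, array([ 754.8, -141.8], dtype=float32), np.float64(84.0))
scene mill (113, array([721.5, 184.5]), 16.3, array([723.8, 184.3], dtype=float32), np.float64(125.8))
scene bowl (265, array([ 752.5, -261.4]), 54.8, array([ 731.4, -267.6], dtype=float32), np.float64(48.0))
side bun_base None
side patty (227, array([680.3, -39.8]), 32.2, array([679. , -40.2], dtype=float32), np.float64(25.4))
side cheese (276, array([ 611.7, -330.4]), 30.7, array([ 611.8, -330.4], dtype=float32), np.float64(25.8))
side tomato (267, array([ 604.7, -226.2]), 30.4, array([ 604. , -227.5], dtype=float32), np.float64(26.2))
side
[... 386 characters left out ...]
oat32), np.float64(47.9))
time_s: 0.65
tool_pos: [338.2, 492.3, 161.8]
ee_rot: [[-0.508, 0.861, -0.0], [0.861, 0.508, -0.0], [-0.0, -0.0, -1.0]]
contact_force: [0.3, 0.1, -1.0]
gripper_width: 91.2
grasp_force: 0.0
time_s: 1.15
tool_pos: [430.8, 362.1, 146.6]
ee_rot: [[0.006, 1.0, -0.001], [1.0, -0.006, -0.001], [-0.001, -0.001, -1.0]]
contact_force: [-1.0, 0.7, -0.2]
gripper_width: 90.9
grasp_force: 0.0
[[ 5.55709150e-03  9.99984365e-01 -6.22974534e-04]
 [ 9.99984292e-01 -5.55754398e-03 -7.26957185e-04]
 [-7.30408027e-04 -6.18924981e-04 -9.99999542e-01]] [ 3.76768676e+01  1.22126200e+01  1.16399697e+02 -1.42584106e-02
  5.14413921e+01  3.80041729e+01] [430.82105866 362.06355389 146.56142815]
```

```bash
python3 -m creep '[0,0,0,-0.1,0.2,-5,1,0,0,0,0,0,-5,1,0,0,0,0,0,-3,1,0,0,0,0,0,0,1]'
python3 -m creep '[0,0,0,0,0,0,0,0,0,0,0,0,0,0,0,0,0,0,0,0,0,0,0,0,0,0,0,0,0,0,0,0,0,0,0]'
```

```text
time_s: 1.65
tool_pos: [427.0, 366.1, 15.2]
ee_rot: [[-0.002, 1.0, -0.003], [1.0, 0.002, -0.002], [-0.002, -0.003, -1.0]]
contact_force: [0.5, -0.1, 0.0]
gripper_width: 91.0
grasp_force: 0.0
time_s: 2.28
tool_pos: [428.7, 366.6, 17.2]
ee_rot: [[0.0, 1.0, 0.0], [1.0, -0.0, 0.0], [0.0, 0.0, -1.0]]
contact_force: [0.5, 0.2, -0.1]
gripper_width: 43.7
grasp_force: 0.0
```

```bash
cat > j.py <<'E'
from h import *
import sys
# lids by hue at top height; both views
H=dict(red=((0,8),(172,180)),yellow=((20,32),),green=((45,80),),blue=((105,125),))
def jars(zt=(36,60),reg=(360,520,60,460)):
  out={}
  for n in('scene','side'):
    c=cam(n);P=pts(c);h=cv2.cvtColor(c[0],cv2.COLOR_RGB2HSV)
    for k,rs in H.items():
      m=np.zeros(c[1].shape,bool)
      for a,b in rs: m|=(h[...,0]>=a)&(h[...,0]<=b)
      m&=(h[...,1]>120)&(h[...,2]>60)&(P[...,2]>zt[0])&(P[...,2]<zt[1])&(P[...,0]>reg[0])&(P[...,0]<reg[1])&(P[...,1]>reg[2])&(P[...,1]<reg[3])
      if m.sum()<30: continue
      q=P[m]; t=q[q[:,2]>np.percentile(q[:,2],90)-4][:,:2].astype(np.float32)
      a,b=cv2.minEnclosingCircle(t); out.setdefault(k,[]).append((n,np.round(a,1).tolist(),round(b,1),round(float(np.percentile(q[:,2],90)),1)))
  return out
if __name__=='__main__':
  a=[float(x) for x in sys.argv[1:]]
  for k,v in (jars(tuple(a[:2]),tuple(a[2:])) if a else jars()).items(): print(k,v)
E
python3 j.py
python3 - <<'E'
from h import *
save('scene','s1.png'); o=observe(); print(o['gripper_width'],o['grasp_force'])
a=cv2.imread('pics/s1.png')[100:300,250:512]; cv2.imwrite('pics/s1c.png',cv2.resize(a,(786,600)))
E
```

```text
red [('scene', [430.1, 291.3], 27.4, 47.1), ('side', [428.8, 290.6], 26.8, 48.0)]
yellow [('scene', [425.9, 207.5], 26.2, 47.5), ('side', [436.5, 264.8], 85.6, 48.1)]
green [('scene', [433.0, 362.8], 25.4, 47.1), ('side', [426.2, 364.8], 26.9, 48.4)]
blue [('scene', [412.0, 136.2], 26.3, 47.2), ('side', [410.0, 133.9], 26.0, 47.3)]
32.2320916040083 0.0
```

View pics/s1c.png

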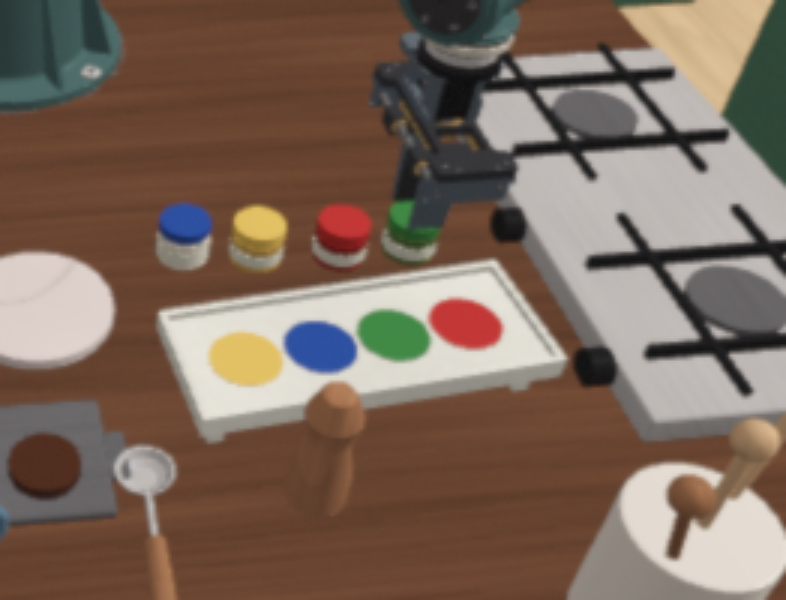

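The crop shows the fingers (tip at about crop (430,220)) up at the green lid's height, behind and above the jar, not around it. I'll measure where the tip really is.

Run:
```python
from h import *
o=observe(); print(o['time_s'],o['tool_pos'],o['gripper_width'],o['grasp_force'],o['contact_force'])
for n in('scene','side'):
    c=cam(n);P=pts(c);h=cv2.cvtColor(c[0],cv2.COLOR_RGB2HSV)
    m=(np.hypot(P[...,0]-428,P[...,1]-366)<75)&(P[...,2]>8)&(h[...,1]<130)&(h[...,2]<110)
    q=P[m]; 
    for z in range(10,150,10):
        s=q[(q[:,2]>=z)&(q[:,2]<z+10)]
        if len(s)>3: print(n,z,len(s),s.min(0).round(0),s.max(0).round(0))
c=save('wrist','w1.png')
```

```text
2.425 [428.6403232  366.52249686  17.03139475] 32.2320916040083 0.0 [ 0.0785051   0.73350863 -0.07937653]
scene 20 32 [421. 297.  21.] [457. 387.  30.]
scene 30 17 [421. 338.  30.] [456. 381.  39.]
scene 40 16 [412. 339.  41.] [452. 382.  50.]
scene 50 42 [409. 348.  50.] [458. 383.  60.]
scene 60 50 [406. 346.  60.] [459. 382.  70.]
scene 70 51 [409. 347.  70.] [460. 383.  80.]
scene 80 29 [404. 346.  81.] [460. 363.  90.]
scene 90 14 [403. 347.  90.] [462. 351.  99.]
scene 100 12 [402. 346. 101.] [461. 352. 110.]
scene 110 5 [401. 346. 110.] [460. 350. 114.]
scene 120 14 [355. 330. 121.] [468. 359. 130.]
scene 130 48 [355. 325. 130.] [490. 356. 140.]
scene 140 117 [356. 326. 140.] [491. 391. 150.]
side 20 11 [403. 295.  20.] [447. 367.  30.]
side 40 7 [409. 352.  41.] [451. 385.  48.]
side 50 21 [406. 345.  50.] [451. 375.  60.]
side 60 30 [405. 344.  60.] [452. 383.  70.]
side 70 30 [404. 343.  70.] [455. 381.  80.]
side 80 32 [403. 347.  80.] [454. 381.  89.]
side 90 25 [402. 344.  91.] [454. 380.  99.]
side 100 35 [402. 344. 100.] [456. 374. 110.]
side 110 16 [407. 343. 111.] [456. 383. 120.]
side 120 11 [390. 344. 120.] [450. 380. 129.]
side 130 49 [366. 324. 131.] [503. 395. 140.]
side 140 120 [360. 323. 140.] [501. 395. 150.]
```

View pics/w1.png

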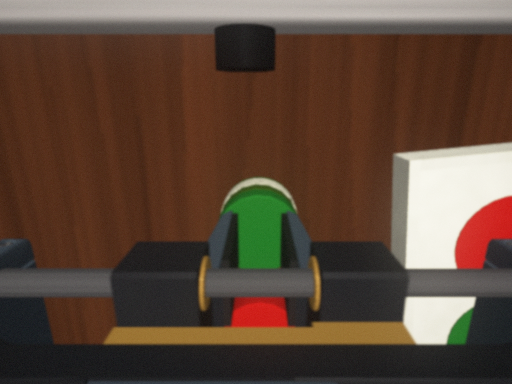

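The wrist view shows the green lid below the fingers (around (258,230)). In the depth the tips sit about 30 mm higher than the reported TCP. I'll open, lower carefully and check the tip height again.

```bash
cat > tip.py <<'E'
from h import *
o=observe(); t=o['tool_pos']; print(t.round(1) if hasattr(t,'round') else t,o['gripper_width'],o['contact_force'])
for n in('scene','side'):
    c=cam(n);P=pts(c);h=cv2.cvtColor(c[0],cv2.COLOR_RGB2HSV)
    m=(abs(P[...,0]-t[0])<65)&(abs(P[...,1]-t[1])<26)&(P[...,2]>6)&(h[...,1]<130)&(h[...,2]<110)
    q=P[m]
    for nm,s in(('far',q[q[:,0]>t[0]+20]),('near',q[q[:,0]<t[0]-20])):
        s=s[s[:,2]<t[2]+70]
        if len(s)>5: print(n,nm,len(s),'lowest z',np.sort(s[:,2])[:8].round(0),'x',s[:,0].min().round(0),s[:,0].max().round(0),'y',s[:,1].min().round(0),s[:,1].max().round(0))
E
python3 -m creep '[0,0,0,0,0,0.5,1,0,0,0,0,0,0,1,0,0,0,0,0,0,1,0,0,0,0,0,0,1,0,0,0,0,0,0,1]'
python3 tip.py
```

```text
time_s: 3.2
tool_pos: [428.6, 366.5, 22.0]
ee_rot: [[-0.0, 1.0, -0.0], [1.0, 0.0, -0.0], [-0.0, -0.0, -1.0]]
contact_force: [-0.0, 0.9, -0.3]
gripper_width: 67.5
grasp_force: 0.0
[428.6 366.5  22. ] 67.53685022206287 [-0.04269032  0.92258419 -0.30289814]
scene far 153 lowest z [ 6.  7.  8.  8. 10. 20. 22. 23.] x 450.0 479.0 y 347.0 383.0
scene near 87 lowest z [44. 52. 53. 54. 54. 54. 55. 55.] x 385.0 406.0 y 346.0 381.0
side far 62 lowest z [16. 43. 52. 53. 54. 57. 57. 58.] x 450.0 476.0 y 345.0 382.0
side near 53 lowest z [ 6. 22. 24. 27. 54. 54. 59. 59.] x 382.0 408.0 y 344.0 384.0
```

```bash
python3 -m creep '[0,0,0,0,-0.1,0,1,0,0,0,0,0,0,1,0,0,0,0,0,-1.5,1,0,0,0,0,0,-1.5,1,0,0,0,0,0,0,1]'
python3 tip.py
```

```text
time_s: 3.92
tool_pos: [427.6, 364.8, -9.8]
ee_rot: [[-0.0, 1.0, -0.002], [1.0, 0.0, -0.002], [-0.002, -0.002, -1.0]]
contact_force: [-0.6, 0.1, 0.2]
gripper_width: 91.3
grasp_force: 0.0
[427.6 364.8  -9.8] 91.34790107285541 [-0.59572303  0.05428555  0.22325559]
scene far 124 lowest z [ 7.  7.  8. 20. 23. 23. 24. 25.] x 448.0 488.0 y 345.0 382.0
scene near 91 lowest z [19. 22. 24. 24. 26. 26. 26. 26.] x 374.0 389.0 y 344.0 379.0
side far 62 lowest z [19. 24. 25. 26. 26. 26. 27. 28.] x 448.0 486.0 y 344.0 382.0
side near 41 lowest z [ 6.  6. 21. 23. 26. 29. 31. 31.] x 371.0 407.0 y 343.0 377.0
```

```bash
python3 -m creep '[0,0,0,0,0,-0.6,1,0,0,0,0,0,0,0,0,0,0,0,0,0,0,0,0,0,0,0,0,0,0,0,0,0,0,0,0]'
python3 -m creep '[0,0,0,0,0,0,0,0,0,0,0,0,0,0,0,0,0,0,0,0,0]'
```

```text
time_s: 4.65
tool_pos: [428.7, 365.6, -13.8]
ee_rot: [[0.0, 1.0, 0.0], [1.0, -0.0, 0.0], [0.0, 0.0, -1.0]]
contact_force: [0.0, -0.0, 0.7]
gripper_width: 53.9
grasp_force: 0.0
time_s: 5.03
tool_pos: [428.7, 365.6, -13.9]
ee_rot: [[0.0, 1.0, 0.0], [1.0, -0.0, 0.0], [0.0, 0.0, -1.0]]
contact_force: [-1.1, -0.1, 3.0]
gripper_width: 51.3
grasp_force: 30.0
```

```bash
python3 -m creep '[0,0,0,0,0,5,0,0,0,0,0,0,5,0,0,0,0,5.25,-2.48,0,0,0,0,0,5.3,-2.47,0,0,0,0,0,5.3,-2.48,0,0]'
python3 -m creep '[0,0,0,0,0,0,0,0,0,0,0,0,0,0]'; python3 j.py 100 200 500 700 100 420; python3 -c "
from h import *
c=save('wrist','w2.png')"
```

```text
time_s: 5.65
tool_pos: [588.5, 290.3, 86.0]
ee_rot: [[-0.0, 1.0, -0.0], [1.0, 0.0, -0.0], [-0.0, -0.0, -1.0]]
contact_force: [0.3, 0.5, -2.4]
gripper_width: 51.6
grasp_force: 30.0
time_s: 5.9
tool_pos: [586.4, 290.9, 85.4]
ee_rot: [[0.001, 1.0, -0.001], [1.0, -0.001, -0.0], [-0.0, -0.001, -1.0]]
contact_force: [-0.6, 1.0, -3.0]
gripper_width: 51.5
grasp_force: 30.0
green [('scene', [600.6, 269.4], 39.7, 146.5), ('side', [577.7, 283.2], 36.4, 146.8)]
```

View pics/w2.png

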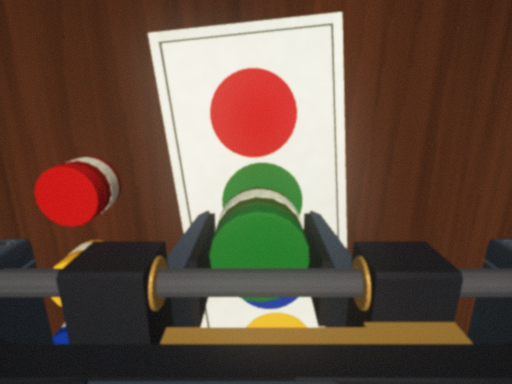

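The wrist view shows the green jar held upright over the green mat (lid (260,250), mat (262,195)), with the red mat at (253,112). Lowering it now.

```bash
python3 -m creep '[0,0,0,0,0,-4,0,0,0,0,0,0,-1.35,0,0,0,0,0,0,0,0,0,0,0,0,0,0,0]'
python3 -m creep '[0,0,0,0,0,0,0.75,0,0,0,0,0,0,0.75,0,0,0,0,0,0,0.75,0,0,0,0,0,5,0.75,0,0,0,-4.0,0.1,0,0.75]'
python3 -m creep '[0,0,0,-6,0.06,0,1,0,0,0,-5.86,0,0,1,0,0,0,0,0,-5,1,0,0,0,0,0,-3,1,0,0,0,0,0,0,1]'
python3 j.py 75 110 500 700 100 420;python3 j.py
```

```text
time_s: 6.55
tool_pos: [587.3, 291.6, 33.2]
ee_rot: [[-0.0, 1.0, 0.001], [1.0, 0.0, 0.0], [0.0, 0.001, -1.0]]
contact_force: [-0.5, -0.1, -0.9]
gripper_width: 51.3
grasp_force: 30.0
time_s: 7.18
tool_pos: [550.6, 293.4, 86.2]
ee_rot: [[0.001, 1.0, 0.006], [1.0, -0.001, 0.003], [0.003, 0.006, -1.0]]
contact_force: [-0.7, 0.8, -0.8]
gripper_width: 68.4
grasp_force: 0.0
time_s: 7.8
tool_pos: [427.3, 292.1, 1.2]
ee_rot: [[-0.0, 1.0, -0.003], [1.0, 0.0, -0.002], [-0.002, -0.003, -1.0]]
contact_force: [0.5, 0.0, -0.1]
gripper_width: 90.9
grasp_force: 0.0
green [('scene', [591.3, 291.1], 24.5, 92.2), ('side', [585.4, 289.1], 26.1, 92.4)]
red [('scene', [443.2, 278.7], 36.2, 47.4), ('side', [427.3, 290.1], 27.6, 48.2)]
yellow [('scene', [423.2, 207.5], 26.9, 47.6), ('side', [423.6, 206.8], 26.1, 47.4)]
blue [('scene', [410.5, 133.7], 26.7, 47.2), ('side', [409.8, 133.7], 26.2, 48.1)]
```

```bash
python3 -m creep '[0,0,0,0,0,-1.67,1,0,0,0,0,0,0,0,0,0,0,0,0,0,0,0,0,0,0,0,0,0,0,0,0,0,0,0,0]'
python3 -m creep '[0,0,0,0,0,0,0,0,0,0,0,0,0,0,0,0,0,0,0,5,0,0,0,0,0,0,5,0,0,0,0,5.04,2.29,0,0]'
python3 -m creep '[0,0,0,5.1,2.25,0,0,0,0,0,5.1,2.25,0,0,0,0,0,0,0,-4,0,0,0,0,0,0,-1.35,0,0,0,0,0,0,0,0]'
python3 -m creep '[0,0,0,0,0,0,0]'
```

```text
time_s: 8.62
tool_pos: [428.7, 292.9, -14.0]
ee_rot: [[0.0, 1.0, 0.0], [1.0, -0.0, 0.0], [0.0, 0.0, -1.0]]
contact_force: [-0.5, 0.0, 0.2]
gripper_width: 54.4
grasp_force: 0.0
time_s: 9.25
tool_pos: [479.7, 316.5, 90.8]
ee_rot: [[-0.001, 1.0, 0.005], [1.0, 0.001, 0.003], [0.003, 0.005, -1.0]]
contact_force: [1.7, 0.6, -2.3]
gripper_width: 51.3
grasp_force: 30.0
time_s: 9.88
tool_pos: [579.9, 360.3, 31.6]
ee_rot: [[-0.0, 1.0, -0.002], [1.0, 0.0, -0.001], [-0.001, -0.002, -1.0]]
contact_force: [0.0, 0.4, -2.1]
gripper_width: 51.5
grasp_force: 30.0
time_s: 10.0
tool_pos: [580.5, 360.6, 32.6]
ee_rot: [[-0.0, 1.0, -0.0], [1.0, 0.0, -0.0], [-0.0, -0.0, -1.0]]
contact_force: [0.4, -1.3, -2.6]
gripper_width: 51.3
grasp_force: 30.0
```

```bash
python3 -m creep '[0,0,0,0,0,0,0.75,0,0,0,0,0,0,0.75,0,0,0,0,0,0,0.75,0,0,0,0,0,5,0.75,0,0,0,-3.2,-3.04,0,0.75]'
python3 -m creep '[0,0,0,-3.2,-3.04,0,1,0,0,0,-3.2,-3.04,0,1,0,0,0,-3.2,-3.04,0,1,0,0,0,-3.1,-3.04,0,1,0,0,0,0,0,-5,1]'
python3 -m creep '[0,0,0,0,0,-3,1,0,0,0,0,0,0,1]'
python3 j.py 75 110 500 700 100 420;python3 j.py
```

```text
time_s: 10.62
tool_pos: [552.2, 332.4, 86.1]
ee_rot: [[-0.001, 1.0, 0.006], [1.0, 0.0, 0.004], [0.004, 0.006, -1.0]]
contact_force: [0.2, -0.3, 0.0]
gripper_width: 68.4
grasp_force: 0.0
time_s: 11.25
tool_pos: [423.3, 208.6, 35.4]
ee_rot: [[0.001, 1.0, 0.007], [1.0, -0.001, 0.003], [0.003, 0.007, -1.0]]
contact_force: [1.8, 0.8, 0.5]
gripper_width: 91.3
grasp_force: 0.0
time_s: 11.5
tool_pos: [420.7, 208.2, 1.1]
ee_rot: [[0.0, 1.0, -0.003], [1.0, -0.0, -0.001], [-0.001, -0.003, -1.0]]
contact_force: [0.2, 0.6, 0.9]
gripper_width: 91.2
grasp_force: 0.0
red [('scene', [550.6, 382.8], 26.5, 92.1)]
green [('scene', [590.4, 289.3], 26.2, 92.0), ('side', [584.1, 290.5], 26.5, 93.2)]
yellow [('scene', [426.6, 197.8], 23.1, 47.4), ('side', [422.3, 207.6], 25.5, 48.1)]
blue [('scene', [412.6, 135.8], 26.1, 47.1), ('side', [409.5, 134.3], 26.8, 47.6)]
```

```bash
python3 -m creep '[0,0,0,0,0,-1.65,1,0,0,0,0,0,0,0,0,0,0,0,0,0,0,0,0,0,0,0,0,0,0,0,0,0,0,0,0]'
python3 -m creep '[0,0,0,0,0,0,0,0,0,0,0,0,0,0,0,0,0,0,0,5,0,0,0,0,0,0,5,0,0,0,0,5.95,-1.91,0,0]'
python3 -m creep '[0,0,0,5.95,-1.91,0,0,0,0,0,5.95,-1.91,0,0,0,0,0,0,0,-4,0,0,0,0,0,0,-1.35,0,0,0,0,0,0,0,0]'
python3 -m creep '[0,0,0,0,0,0,0]'
```

```text
time_s: 12.32
tool_pos: [422.1, 208.9, -14.0]
ee_rot: [[-0.0, 1.0, 0.0], [1.0, 0.0, 0.0], [0.0, 0.0, -1.0]]
contact_force: [-0.7, -0.2, 1.0]
gripper_width: 54.4
grasp_force: 0.0
time_s: 12.95
tool_pos: [482.6, 191.0, 90.7]
ee_rot: [[-0.003, 1.0, 0.007], [1.0, 0.003, 0.003], [0.003, 0.007, -1.0]]
contact_force: [2.1, 1.3, -1.4]
gripper_width: 51.5
grasp_force: 30.0
time_s: 13.58
tool_pos: [599.2, 151.5, 31.5]
ee_rot: [[-0.0, 1.0, -0.002], [1.0, 0.0, -0.0], [-0.0, -0.002, -1.0]]
contact_force: [-0.6, -0.3, -0.4]
gripper_width: 51.2
grasp_force: 30.0
time_s: 13.7
tool_pos: [600.1, 151.8, 32.8]
ee_rot: [[-0.001, 1.0, -0.0], [1.0, 0.001, 0.0], [0.0, -0.0, -1.0]]
contact_force: [-0.9, -0.4, -1.6]
gripper_width: 51.4
grasp_force: 30.0
```

```bash
python3 -m creep '[0,0,0,0,0,0,0.75,0,0,0,0,0,0,0.75,0,0,0,0,0,0,0.75,0,0,0,0,0,5,0.75,0,0,0,-4.76,-0.37,0,0.75]'
python3 -m creep '[0,0,0,-4.76,-0.37,0,1,0,0,0,-4.76,-0.37,0,1,0,0,0,-4.76,-0.37,0,1,0,0,0,0,0,-5,1,0,0,0,0,0,-3,1]'
python3 -m creep '[0,0,0,0,0,0,1]'
python3 j.py 75 110 500 700 100 420;python3 j.py
```

```text
time_s: 14.32
tool_pos: [556.8, 148.5, 85.9]
ee_rot: [[0.001, 1.0, 0.007], [1.0, -0.001, 0.002], [0.002, 0.007, -1.0]]
contact_force: [-0.8, 0.5, 0.5]
gripper_width: 68.5
grasp_force: 0.0
time_s: 14.95
tool_pos: [409.8, 136.7, 1.8]
ee_rot: [[-0.0, 1.0, 0.001], [1.0, 0.0, 0.0], [0.0, 0.001, -1.0]]
contact_force: [0.6, 0.4, 0.1]
gripper_width: 91.2
grasp_force: 0.0
time_s: 15.08
tool_pos: [408.7, 136.3, 1.2]
ee_rot: [[0.0, 1.0, -0.003], [1.0, -0.0, -0.001], [-0.001, -0.003, -1.0]]
contact_force: [-0.0, 0.6, 0.1]
gripper_width: 91.1
grasp_force: 0.0
red [('scene', [551.8, 382.4], 27.3, 92.0)]
yellow [('scene', [603.6, 151.9], 26.0, 92.2), ('side', [598.8, 150.3], 25.8, 92.8)]
green [('scene', [591.0, 289.8], 25.5, 92.0), ('side', [592.9, 282.4], 21.2, 92.7)]
blue [('scene', [417.1, 120.1], 18.5, 47.3), ('side', [409.3, 133.9], 25.5, 47.6)]
```

```bash
python3 -m creep '[0,0,0,0,0,-1.65,1,0,0,0,0,0,0,0,0,0,0,0,0,0,0,0,0,0,0,0,0,0,0,0,0,0,0,0,0]'
python3 -m creep '[0,0,0,0,0,0,0,0,0,0,0,0,0,0,0,0,0,0,0,5,0,0,0,0,0,0,5,0,0,0,0,4.62,2.13,0,0]'
python3 -m creep '[0,0,0,4.62,2.13,0,0,0,0,0,4.62,2.13,0,0,0,0,0,4.62,2.13,0,0,0,0,0,0,0,-4,0,0,0,0,0,0,-1.35,0]'
python3 -m creep '[0,0,0,0,0,0,0,0,0,0,0,0,0,0]'
```

```text
time_s: 15.9
tool_pos: [410.3, 136.7, -13.8]
ee_rot: [[-0.0, 1.0, 0.001], [1.0, 0.0, 0.0], [0.0, 0.001, -1.0]]
contact_force: [-2.3, -1.2, 1.3]
gripper_width: 54.1
grasp_force: 1.1
time_s: 16.52
tool_pos: [458.0, 158.4, 91.2]
ee_rot: [[0.0, 1.0, 0.008], [1.0, -0.0, 0.002], [0.002, 0.008, -1.0]]
contact_force: [0.8, -0.1, -1.9]
gripper_width: 51.5
grasp_force: 30.0
time_s: 17.15
tool_pos: [593.2, 221.4, 30.2]
ee_rot: [[-0.0, 1.0, -0.004], [1.0, 0.0, -0.001], [-0.001, -0.004, -1.0]]
contact_force: [-15.8, -1.4, 43.7]
gripper_width: 51.5
grasp_force: 30.0
time_s: 17.4
tool_pos: [594.7, 221.7, 32.8]
ee_rot: [[0.0, 1.0, 0.0], [1.0, -0.0, -0.0], [-0.0, 0.0, -1.0]]
contact_force: [0.4, 0.2, -0.9]
gripper_width: 51.5
grasp_force: 30.0
```

```bash
python3 -m creep '[0,0,0,0,0,0,0.75,0,0,0,0,0,0,0.75,0,0,0,0,0,0,0.75,0,0,0,0,0,5,0.75,0,0,0,-5,-5,0,1]'
python3 -m creep '[0,0,0,-5,-5,0,1,0,0,0,0,0,0,1,0,0,0,0,0,0,1]'
python3 j.py 75 110 500 700 100 420; python3 -c "
from h import *
c=save('scene','s2.png')
a=cv2.imread('pics/s2.png')[120:280,270:470]; cv2.imwrite('pics/s2c.png',cv2.resize(a,(700,560)))"
```

```text
time_s: 18.02
tool_pos: [554.7, 179.3, 86.0]
ee_rot: [[-0.002, 1.0, 0.008], [1.0, 0.002, 0.002], [0.002, 0.008, -1.0]]
contact_force: [0.6, -0.3, 0.3]
gripper_width: 75.5
grasp_force: 0.0
time_s: 18.4
tool_pos: [507.3, 133.7, 82.8]
ee_rot: [[0.0, 1.0, 0.001], [1.0, -0.0, 0.0], [0.0, 0.001, -1.0]]
contact_force: [0.3, 0.2, 0.1]
gripper_width: 91.1
grasp_force: 0.0
red [('scene', [551.0, 383.1], 26.4, 92.1), ('side', [546.7, 381.9], 29.2, 92.2)]
yellow [('scene', [602.7, 150.6], 26.2, 92.5), ('side', [601.1, 145.9], 25.5, 92.8)]
green [('scene', [592.1, 289.9], 24.9, 92.0)]
blue [('scene', [598.1, 219.7], 24.8, 92.0), ('side', [594.9, 218.2], 25.9, 91.9)]
```

View pics/s2c.png

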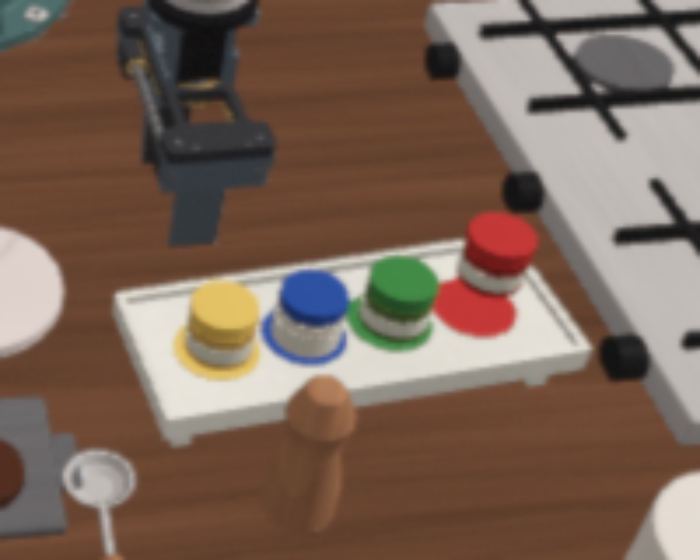

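The red jar was knocked into the shelf corner but is upright: lid at crop (502,240), its mat at (473,305). The other three sit on their mats. I'll move the red one back.

```bash
python3 -m creep '[0,0,0,1.06,5.25,0,1,0,0,0,1.06,5.25,0,1,0,0,0,1.06,5.25,0,1,0,0,0,1.06,5.25,0,1,0,0,0,1.07,5.23,0,1]'
python3 -m creep '[0,0,0,0,0,0,1,0,0,0,0,0,-4,1,0,0,0,0,0,-1,1,0,0,0,0,0,0,1,0,0,0,0,0,0,0]'
python3 -m creep '[0,0,0,0,0,0,0,0,0,0,0,0,0,0,0,0,0,0,0,0,0,0,0,0,0,0,0,0,0,0,0,0,0,0,0]'
python3 -m creep '[0,0,0,0,0,0,0,0,0,0,0,0,0,0,0,0,0,0,0,2,0,0,0,0,3.3,-2.36,0,0,0,0,0,0,0,0,0]'
python3 -m creep '[0,0,0,0,0,-1,0,0,0,0,0,0,-0.6,0,0,0,0,0,0,-0.3,0,0,0,0,0,0,0,0]'
```

```text
time_s: 19.18
tool_pos: [559.9, 398.5, 82.0]
ee_rot: [[-0.001, 1.0, 0.0], [1.0, 0.001, 0.0], [0.0, 0.0, -1.0]]
contact_force: [0.2, -0.4, -0.3]
gripper_width: 91.0
grasp_force: 0.0
time_s: 19.8
tool_pos: [560.3, 396.0, 33.5]
ee_rot: [[0.0, 1.0, 0.001], [1.0, -0.0, 0.001], [0.001, 0.001, -1.0]]
contact_force: [0.9, -0.6, -0.4]
gripper_width: 84.1
grasp_force: 0.0
time_s: 20.42
tool_pos: [559.5, 395.8, 32.5]
ee_rot: [[-0.0, 1.0, -0.0], [1.0, 0.0, -0.0], [-0.0, -0.0, -1.0]]
contact_force: [-2.8, -0.9, 6.4]
gripper_width: 51.7
grasp_force: 30.0
time_s: 21.05
tool_pos: [594.8, 371.4, 53.9]
ee_rot: [[0.002, 1.0, 0.002], [1.0, -0.002, 0.001], [0.001, 0.002, -1.0]]
contact_force: [0.2, 0.2, -1.4]
gripper_width: 51.5
grasp_force: 30.0
time_s: 21.55
tool_pos: [592.2, 372.4, 33.1]
ee_rot: [[-0.0, 1.0, -0.0], [1.0, 0.0, -0.0], [-0.0, -0.0, -1.0]]
contact_force: [0.3, -0.7, -1.1]
gripper_width: 51.7
grasp_force: 30.0
```

```bash
python3 -m creep '[0,0,0,0,0,0.8,0,0,0,0,-1.1,0,0,0,0,0,0,0,0,-0.4,0,0,0,0,0,0,-0.4,0,0,0,0,0,0,0,0]'
python3 -m creep '[0,0,0,0,0,0,0.75,0,0,0,0,0,0,0.75,0,0,0,0,0,0,0.75,0,0,0,0,0,5,0.75,0,0,0,0,0,3,0.75]'
python3 -m creep '[0,0,0,-5,0,0,1,0,0,0,-5,0,0,1,0,0,0,0,0,0,1]'
python3 j.py 75 110 500 700 100 420
```

```text
time_s: 22.18
tool_pos: [581.4, 372.1, 32.9]
ee_rot: [[-0.0, 1.0, -0.0], [1.0, 0.0, -0.0], [-0.0, -0.0, -1.0]]
contact_force: [-0.0, -0.1, -1.9]
gripper_width: 51.3
grasp_force: 30.0
time_s: 22.8
tool_pos: [582.1, 372.5, 115.4]
ee_rot: [[0.0, 1.0, 0.001], [1.0, -0.0, 0.001], [0.001, 0.001, -1.0]]
contact_force: [0.5, -0.7, -0.2]
gripper_width: 68.5
grasp_force: 0.0
time_s: 23.18
tool_pos: [478.8, 371.9, 113.3]
ee_rot: [[-0.002, 1.0, -0.001], [1.0, 0.002, -0.001], [-0.001, -0.001, -1.0]]
contact_force: [0.9, -0.9, 0.1]
gripper_width: 91.0
grasp_force: 0.0
red [('scene', [584.0, 360.5], 26.3, 91.9), ('side', [583.1, 359.6], 27.4, 92.4)]
yellow [('scene', [603.1, 150.5], 25.8, 92.2), ('side', [599.2, 150.7], 26.1, 92.7)]
green [('scene', [592.0, 290.0], 24.6, 92.0), ('side', [585.7, 289.2], 26.4, 93.0)]
blue [('scene', [598.1, 219.7], 25.3, 91.8), ('side', [594.6, 219.7], 25.6, 92.9)]
```

```bash
cat > food.py <<'E'
from h import *
from f import fit
import sys
for n,a in (('scene',dict(bun_top=(150,190),bun_base=(183,184))),('side',dict(bun_top=(304,286),bun_base=(278,260)))):
    c=cam(n);P=pts(c)
    for k,(u,v) in a.items():
        g=P[v,u]; 
        for zz in ((36,) if k=='bun_base' else (27,34,41)):
            print(n,k,g.round(0),zz,fit(c,P,(g[0],g[1],zz)))
    for k,g in dict(patty=(681,-39.9,26),cheese=(612.5,-330,28),tomato=(606,-226,28)).items(): print(n,k,fit(c,P,g))
    m=(abs(P[...,2]-18.5)<4)&(np.hypot(P[...,0]-484,P[...,1]+23)<80); print('plate',cv2.minEnclosingCircle(P[m][:,:2].astype(np.float32)))
E
python3 food.py
```

```text
scene bun_top [ 426. -339.   40.] 27 (71, array([ 411.9, -345.8]), 31.1, array([ 429.4, -339.9], dtype=float32), np.float64(28.9))
scene bun_top [ 426. -339.   40.] 34 (252, array([ 411.9, -345.8]), 31.1, array([ 418.7, -344. ], dtype=float32), np.float64(37.4))
scene bun_top [ 426. -339.   40.] 41 (154, array([ 412.3, -346. ]), 27.7, array([ 412.9, -346.2], dtype=float32), np.float64(39.6))
scene bun_base [ 402. -246.   33.] 36 (233, array([ 409. , -247.8]), 31.5, array([ 410.3, -248. ], dtype=float32), np.float64(33.7))
scene patty (391, array([681.9, -38.1]), 31.9, array([683.5, -39.3], dtype=float32), np.float64(25.4))
scene cheese (312, array([ 615.4, -330.2]), 31.1, array([ 614.6, -329.8], dtype=float32), np.float64(25.6))
scene tomato (310, array([ 607. , -226.2]), 31.3, array([ 608.4, -226.2], dtype=float32), np.float64(26.1))
plate ((485.4964599609375, -22.447721481323242), 76.6161117553711)
side bun_top [ 404. -349.   39.] 27 (70, array([ 407.9, -347.6]), 31.8, array([ 395. , -357.1], dtype=float32), np.float64(28.8))
side bun_top [ 404. -349.   39.] 34 (403, array([ 407.9, -347.6]), 31.8, array([ 403.9, -350. ], dtype=float32), np.float64(38.1))
side bun_top [ 404. -349.   39.] 41 (287, array([ 406.9, -346.3]), 28.3, array([ 406.3, -347.4], dtype=float32), np.float64(40.1))
side bun_base [ 404. -248.   33.] 36 (345, array([ 406.9, -248.6]), 31.7, array([ 405.7, -248.8], dtype=float32), np.float64(34.4))
side patty (228, array([677.4, -38.7]), 33.2, array([679.6, -40.7], dtype=float32), np.float64(25.4))
side cheese (282, array([ 612.3, -330.6]), 30.9, array([ 611.3, -331.1], dtype=float32), np.float64(25.7))
side tomato (257, array([ 604.7, -226.2]), 30.3, array([ 604.5, -226.8], dtype=float32), np.float64(26.3))
plate ((482.441650390625, -23.96531105041504), 75.34478759765625)
```

```bash
python3 -m creep '[0,0,0,0,-6,0,1,0,0,0,0,-6,0,1,0,0,0,0,-6,0,1,0,0,0,0,-6,0,1,0,0,0,0,-6,0,1]'
python3 -m creep '[0,0,0,0,-6,0,1,0,0,0,0,-6,0,1,0,0,0,0,-6,0,1,0,0,0,-2,-5.8,0,1,0,0,0,-2,-5.5,0,1]'
python3 -m creep '[0,0,0,-2,-1,-3,1,0,0,0,-1,-1,-4,1,0,0,0,0,0,0,1,0,0,0,0,0,0,1,0,0,0,0,0,0,1]'
python3 tip.py
```

```text
time_s: 24.0
tool_pos: [482.4, 70.0, 113.6]
ee_rot: [[0.0, 1.0, 0.001], [1.0, -0.0, 0.0], [0.0, 0.001, -1.0]]
contact_force: [1.7, -0.2, -0.1]
gripper_width: 91.2
grasp_force: 0.0
time_s: 24.62
tool_pos: [441.4, -223.7, 113.5]
ee_rot: [[0.001, 1.0, 0.001], [1.0, -0.001, -0.0], [-0.0, 0.001, -1.0]]
contact_force: [1.3, -0.6, 0.2]
gripper_width: 91.2
grasp_force: 0.0
time_s: 25.25
tool_pos: [413.0, -241.2, 44.7]
ee_rot: [[-0.001, 1.0, 0.002], [1.0, 0.001, -0.001], [-0.001, 0.002, -1.0]]
contact_force: [-0.3, 0.0, 0.5]
gripper_width: 91.5
grasp_force: 0.0
[ 413.  -241.2   44.7] 91.46116438552208 [-0.30178927  0.01242167  0.49372756]
scene far 98 lowest z [82. 83. 83. 83. 83. 84. 85. 85.] x 466.0 474.0 y -257.0 -225.0
side far 62 lowest z [76. 76. 77. 77. 78. 79. 79. 79.] x 458.0 464.0 y -259.0 -227.0
side near 23 lowest z [82. 83. 84. 85. 85. 86. 87. 87.] x 357.0 363.0 y -259.0 -229.0
```

```bash
python3 -m creep '[0,0,0,-0.5,-0.55,-3,1,0,0,0,0,0,-1.5,1,0,0,0,0,0,-0.5,1,0,0,0,0,0,0,1,0,0,0,0,0,0,1]'
python3 -m creep '[0,0,0,0,0,-0.2,1,0,0,0,0,0,0,1,0,0,0,0,0,0,1]'
python3 -m creep '[0,0,0,0,0,-0.2,1,0,0,0,0,0,0,1,0,0,0,0,0,0,1]'
python3 tip.py
```

```text
time_s: 25.98
tool_pos: [407.0, -246.5, -6.1]
ee_rot: [[-0.0, 1.0, 0.001], [1.0, 0.0, -0.0], [-0.0, 0.001, -1.0]]
contact_force: [-0.1, -0.3, 0.6]
gripper_width: 91.3
grasp_force: 0.0
time_s: 26.35
tool_pos: [406.6, -246.4, -8.6]
ee_rot: [[0.0, 1.0, 0.0], [1.0, -0.0, -0.0], [-0.0, 0.0, -1.0]]
contact_force: [0.5, -0.6, -0.5]
gripper_width: 91.3
grasp_force: 0.0
time_s: 26.72
tool_pos: [406.5, -246.3, -10.7]
ee_rot: [[-0.0, 1.0, -0.0], [1.0, 0.0, 0.0], [0.0, -0.0, -1.0]]
contact_force: [1.1, -0.5, 0.1]
gripper_width: 91.3
grasp_force: 0.0
[ 406.5 -246.3  -10.7] 91.29341323441369 [ 1.09347464 -0.47793895  0.14189412]
scene far 92 lowest z [25. 27. 28. 28. 28. 29. 29. 30.] x 437.0 468.0 y -262.0 -231.0
scene near 7 lowest z [54. 56. 58. 58. 59. 59. 59.] x 355.0 364.0 y -262.0 -230.0
side far 48 lowest z [23. 23. 25. 25. 26. 26. 26. 27.] x 451.0 458.0 y -265.0 -231.0
side near 10 lowest z [35. 37. 37. 37. 40. 42. 43. 48.] x 351.0 356.0 y -265.0 -261.0
```

```bash
for i in 1; do python3 -m creep '[0,0,0,0,0,-0.2,1,0,0,0,0,0,0,1,0,0,0,0,0,0,1]' ; done | grep -E 'tool|contact'
python3 -m creep '[0,0,0,0,0,-0.1,1,0,0,0,0,0,0,1]' | grep -E 'tool|contact'
python3 -m creep '[0,0,0,0,0,-0.1,1,0,0,0,0,0,0,1]' | grep -E 'tool|contact'
python3 -m creep '[0,0,0,0,0,-0.1,1,0,0,0,0,0,0,1]' | grep -E 'tool|contact'
```

```text
tool_pos: [406.5, -246.3, -12.7]
contact_force: [-0.2, -0.1, 1.3]
tool_pos: [406.5, -246.3, -13.7]
contact_force: [-0.5, 0.6, -0.4]
tool_pos: [406.5, -246.3, -14.7]
contact_force: [0.7, 0.0, -0.6]
tool_pos: [406.6, -246.4, -15.6]
contact_force: [0.5, 0.2, 2.9]
```

```bash
python3 -m creep '[0,0,0,0,0,0.35,1,0,0,0,0,0,0,0,0,0,0,0,0,0,0,0,0,0,0,0,0,0,0,0,0,0,0,0,0]'
python3 -m creep '[0,0,0,0,0,0,0,0,0,0,0,0,0,0,0,0,0,0,0,2,0,0,0,0,0,0,2,0,0,0,0,1.9,5.62,0,0]'
python3 -m creep '[0,0,0,1.9,5.63,0,0,0,0,0,1.9,5.62,0,0,0,0,0,1.9,5.63,0,0,0,0,0,0,0,0,0,0,0,0,0,0,0,0]'
python3 food.py | grep -E 'plate'; python3 tip.py
```

```text
time_s: 28.58
tool_pos: [406.5, -246.3, -12.2]
ee_rot: [[-0.0, 1.0, -0.0], [1.0, 0.0, 0.0], [0.0, -0.0, -1.0]]
contact_force: [0.1, -0.5, -0.2]
gripper_width: 61.4
grasp_force: 30.0
time_s: 29.2
tool_pos: [426.8, -192.2, 29.3]
ee_rot: [[0.005, 1.0, 0.003], [1.0, -0.005, -0.002], [-0.002, 0.003, -1.0]]
contact_force: [1.0, 0.8, -0.8]
gripper_width: 61.4
grasp_force: 30.0
time_s: 29.82
tool_pos: [482.2, -21.4, 27.7]
ee_rot: [[-0.001, 1.0, -0.0], [1.0, 0.001, -0.0], [-0.0, -0.0, -1.0]]
contact_force: [0.6, -0.6, -0.7]
gripper_width: 60.8
grasp_force: 30.0
plate ((487.1237487792969, -24.21996307373047), 75.619384765625)
plate ((482.9920349121094, -25.666074752807617), 75.91207885742188)
[482.1 -22.3  27.7] 61.55427581861886 [ 0.1392535  -0.5727541  -0.76731485]
scene far 99 lowest z [61. 63. 65. 65. 65. 65. 66. 66.] x 507.0 528.0 y -41.0 -7.0
side far 56 lowest z [63. 63. 65. 66. 69. 71. 73. 73.] x 512.0 524.0 y -43.0 -6.0
side near 45 lowest z [64. 68. 69. 69. 69. 70. 71. 71.] x 440.0 450.0 y -42.0 -15.0
```

```bash
python3 -m creep '[0,0,0,0,0,-2.5,0,0,0,0,0,0,-0.9,0,0,0,0,0,0,-0.35,0,0,0,0,0,0,0,0,0,0,0,0,0,0,0]'
python3 -m creep '[0,0,0,0,0,0,0.9,0,0,0,0,0,0,0.9,0,0,0,0,0,0,0.9,0,0,0,0,0,3,0.9,0,0,0,0,0,4,1]'
python3 -m creep '[0,0,0,6,0,0,1,0,0,0,6,0,0,1,0,0,0,0,0,0,1,0,0,0,0,0,0,1]'
python3 - <<'E'
from h import *
from f import fit
for n in('scene','side'):
    c=cam(n);P=pts(c); print(n,fit(c,P,(484,-23,36)),fit(c,P,(681,-39,26)))
E
```

```text
time_s: 30.65
tool_pos: [482.9, -21.4, -9.2]
ee_rot: [[0.0, 1.0, 0.001], [1.0, -0.0, -0.0], [-0.0, 0.001, -1.0]]
contact_force: [-0.4, -1.3, -0.9]
gripper_width: 61.0
grasp_force: 30.0
time_s: 31.28
tool_pos: [481.8, -21.3, 60.5]
ee_rot: [[-0.0, 1.0, -0.002], [1.0, 0.0, 0.0], [0.0, -0.002, -1.0]]
contact_force: [-0.5, -0.2, -0.2]
gripper_width: 89.1
grasp_force: 0.0
time_s: 31.78
tool_pos: [601.6, -21.2, 59.8]
ee_rot: [[-0.0, 1.0, -0.001], [1.0, 0.0, 0.0], [0.0, -0.001, -1.0]]
contact_force: [-0.4, 0.3, -0.5]
gripper_width: 91.0
grasp_force: 0.0
scene (31, array([480. , -46.5]), 20.0, array([480.5, -47.5], dtype=float32), np.float64(35.2)) (388, array([681.6, -38.5]), 32.0, array([683.5, -39.3], dtype=float32), np.float64(25.7))
side (274, array([484.8, -23.4]), 32.8, array([482.1, -25. ], dtype=float32), np.float64(36.1)) (227, array([680.2, -39.6]), 32.0, array([679.3, -40.6], dtype=float32), np.float64(25.2))
```

```bash
python3 -m creep '[0,0,0,3.9,-0.8,0,1,0,0,0,3.9,-0.82,-3,1,0,0,0,0,0,-3,1,0,0,0,0,0,-1.2,1,0,0,0,0,0,-0.4,1]'
python3 -m creep '[0,0,0,0,0,0,1,0,0,0,0,0,0,1]'
python3 tip.py
```

```text
time_s: 32.5
tool_pos: [679.6, -37.4, -15.9]
ee_rot: [[-0.0, 1.0, -0.001], [1.0, 0.0, 0.0], [0.0, -0.001, -1.0]]
contact_force: [0.4, -0.4, -0.2]
gripper_width: 90.9
grasp_force: 0.0
time_s: 32.75
tool_pos: [681.1, -37.5, -14.5]
ee_rot: [[-0.0, 1.0, 0.001], [1.0, 0.0, -0.0], [-0.0, 0.001, -1.0]]
contact_force: [-0.3, 0.5, 0.1]
gripper_width: 91.2
grasp_force: 0.0
[681.1 -37.5 -14.5] 91.23456312451734 [-0.25455522  0.484843    0.10181758]
scene far 191 lowest z [6. 6. 6. 6. 6. 6. 6. 6.] x 703.0 741.0 y -63.0 -12.0
scene near 110 lowest z [ 8.  9.  9. 10. 10. 10. 10. 10.] x 617.0 640.0 y -56.0 -12.0
side far 112 lowest z [ 8.  8.  9.  9.  9.  9. 10. 10.] x 703.0 739.0 y -62.0 -12.0
side near 108 lowest z [7. 8. 9. 9. 9. 9. 9. 9.] x 616.0 660.0 y -63.0 -12.0
```

```bash
python3 -m creep '[0,0,0,0,0,0,0,0,0,0,0,0,0,0,0,0,0,0,0,0,0,0,0,0,0,0,0,0,0,0,0,0,0,0,0]'
python3 -m creep '[0,0,0,0,0,0,0,0,0,0,0,0,2,0,0,0,0,0,0,4,0,0,0,0,0,0,0,0]'
```

```text
time_s: 33.48
tool_pos: [680.6, -37.5, -15.7]
ee_rot: [[0.0, 1.0, -0.0], [1.0, -0.0, 0.0], [0.0, -0.0, -1.0]]
contact_force: [0.0, 0.5, 1.2]
gripper_width: 60.8
grasp_force: 30.0
time_s: 33.98
tool_pos: [683.0, -37.7, 48.6]
ee_rot: [[-0.0, 1.0, 0.006], [1.0, 0.0, -0.0], [-0.0, 0.006, -1.0]]
contact_force: [1.1, 0.4, -0.9]
gripper_width: 61.4
grasp_force: 30.0
```

```bash
python3 -m creep '[0,0,0,-4.95,0.4,0,0,0,0,0,-4.95,0.4,0,0,0,0,0,-4.95,0.4,0,0,0,0,0,-4.95,0.4,0,0,0,0,0,0,0,0,0]'
python3 -m creep '[0,0,0,0,0,0,0,0,0,0,0,0,-2,0,0,0,0,0,0,-0.9,0,0,0,0,0,0,-0.4,0,0,0,0,0,0,-0.23,0]'
python3 -m creep '[0,0,0,0,0,0,0,0,0,0,0,0,0,0,0,0,0,0,0,0,0]'
```

```text
time_s: 34.6
tool_pos: [478.8, -21.2, 44.0]
ee_rot: [[-0.0, 1.0, -0.003], [1.0, 0.0, 0.0], [0.0, -0.003, -1.0]]
contact_force: [0.8, 0.2, 0.3]
gripper_width: 61.3
grasp_force: 30.0
time_s: 35.22
tool_pos: [482.9, -21.6, 9.0]
ee_rot: [[-0.0, 1.0, 0.0], [1.0, 0.0, -0.0], [-0.0, 0.0, -1.0]]
contact_force: [-0.4, 0.5, -0.1]
gripper_width: 60.7
grasp_force: 30.0
time_s: 35.6
tool_pos: [482.7, -21.5, 9.3]
ee_rot: [[-0.0, 1.0, 0.0], [1.0, 0.0, -0.0], [-0.0, 0.0, -1.0]]
contact_force: [-0.3, -0.6, -0.5]
gripper_width: 60.7
grasp_force: 30.0
```

```bash
python3 -m creep '[0,0,0,0,0,0,0.9,0,0,0,0,0,0,0.9,0,0,0,0,0,0,0.9,0,0,0,0,0,3,0.9,0,0,0,0,0,3,1]'
python3 -m creep '[0,0,0,3.07,-5.07,0,1,0,0,0,3.07,-5.07,0,1,0,0,0,3.07,-5.07,0,1,0,0,0,3.07,-5.07,0,1,0,0,0,0,0,-4,1]'
python3 -m creep '[0,0,0,0,0,-3,1,0,0,0,0,0,-0.8,1,0,0,0,0,0,-0.4,1,0,0,0,0,0,0,1,0,0,0,0,0,0,1]'
python3 - <<'E'
from h import *
from f import fit
print(observe()['tool_pos'])
for n in('scene','side'):
    c=cam(n);P=pts(c); print(n,fit(c,P,(484,-23,50)),fit(c,P,(606,-226,28)))
E
```

```text
time_s: 36.22
tool_pos: [482.2, -21.5, 69.6]
ee_rot: [[0.0, 1.0, -0.001], [1.0, -0.0, 0.0], [0.0, -0.001, -1.0]]
contact_force: [-0.6, 0.2, 1.2]
gripper_width: 89.0
grasp_force: 0.0
time_s: 36.85
tool_pos: [609.6, -228.6, 31.2]
ee_rot: [[0.003, 1.0, 0.007], [1.0, -0.003, -0.003], [-0.003, 0.007, -1.0]]
contact_force: [-0.1, 0.9, -0.9]
gripper_width: 91.2
grasp_force: 0.0
time_s: 37.48
tool_pos: [606.0, -224.5, -11.9]
ee_rot: [[-0.0, 1.0, 0.001], [1.0, 0.0, -0.001], [-0.001, 0.001, -1.0]]
contact_force: [-0.2, -0.7, -1.3]
gripper_width: 91.1
grasp_force: 0.0
[ 605.9919802  -224.48642402  -11.93109077]
scene (279, array([486.5, -22.8]), 32.0, array([487.1, -23.4], dtype=float32), np.float64(49.2)) None
side (273, array([482.6, -21.6]), 32.9, array([482.1, -24.4], dtype=float32), np.float64(49.5)) (126, array([ 605.8, -225.6]), 30.5, array([ 607.9, -237.6], dtype=float32), np.float64(26.3))
```

```bash
python3 -m creep '[0,0,0,0,0,0,0,0,0,0,0,0,0,0,0,0,0,0,0,0,0,0,0,0,0,0,0,0,0,0,0,0,0,0,0]'
python3 -m creep '[0,0,0,0,0,0,0,0,0,0,0,0,3,0,0,0,0,0,0,6,0,0,0,0,0,0,0,0]'
```

```text
time_s: 38.2
tool_pos: [605.3, -224.3, -13.0]
ee_rot: [[-0.0, 1.0, -0.0], [1.0, 0.0, -0.0], [-0.0, -0.0, -1.0]]
contact_force: [0.3, -0.2, 1.1]
gripper_width: 58.9
grasp_force: 30.0
time_s: 38.7
tool_pos: [608.1, -225.4, 81.5]
ee_rot: [[-0.0, 1.0, 0.006], [1.0, 0.0, -0.003], [-0.003, 0.006, -1.0]]
contact_force: [1.2, -0.5, -0.9]
gripper_width: 58.8
grasp_force: 30.0
```

```bash
python3 -m creep '[0,0,0,-3.07,5.07,0,0,0,0,0,-3.07,5.07,0,0,0,0,0,-3.07,5.07,0,0,0,0,0,-3.06,5.07,0,0,0,0,0,0,0,0,0]'
python3 -m creep '[0,0,0,0,0,0,0,0,0,0,0,0,-3.5,0,0,0,0,0,0,-1.2,0,0,0,0,0,0,-0.6,0,0,0,0,0,0,-0.24,0]'
python3 -m creep '[0,0,0,0,0,0,0,0,0,0,0,0,0,0,0,0,0,0,0,0,0]'
```

```text
time_s: 39.33
tool_pos: [480.0, -19.2, 76.2]
ee_rot: [[-0.003, 1.0, -0.002], [1.0, 0.003, 0.0], [0.0, -0.002, -1.0]]
contact_force: [0.3, -0.3, -0.6]
gripper_width: 58.9
grasp_force: 30.0
time_s: 39.95
tool_pos: [483.1, -21.8, 21.7]
ee_rot: [[0.0, 1.0, 0.0], [1.0, -0.0, -0.0], [-0.0, 0.0, -1.0]]
contact_force: [0.3, -0.1, -0.2]
gripper_width: 58.9
grasp_force: 30.0
time_s: 40.33
tool_pos: [482.9, -21.5, 22.0]
ee_rot: [[-0.0, 1.0, 0.001], [1.0, 0.0, -0.0], [-0.0, 0.001, -1.0]]
contact_force: [-0.1, -0.0, -1.2]
gripper_width: 58.8
grasp_force: 30.0
```

```bash
python3 -m creep '[0,0,0,0,0,0,0.9,0,0,0,0,0,0,0.9,0,0,0,0,0,0,0.9,0,0,0,0,0,3,0.9,0,0,0,0,0,3,1]'
python3 -m creep '[0,0,0,2.17,-5.12,0,1,0,0,0,2.17,-5.12,0,1,0,0,0,2.17,-5.12,0,1,0,0,0,2.17,-5.12,0,1,0,0,0,2.17,-5.12,0,1]'
python3 -m creep '[0,0,0,2.17,-5.12,0,1,0,0,0,0,0,-4,1,0,0,0,0,0,-3.5,1,0,0,0,0,0,-1.2,1,0,0,0,0,0,-0.76,1]'
python3 -m creep '[0,0,0,0,0,0,1,0,0,0,0,0,0,1]'
python3 - <<'E'
from h import *
from f import fit
print(observe()['tool_pos'])
for n in('scene','side'):
    c=cam(n);P=pts(c); print(n,fit(c,P,(484,-23,60)),fit(c,P,(613,-330,28)))
E
```

```text
time_s: 40.95
tool_pos: [482.3, -21.5, 82.1]
ee_rot: [[-0.0, 1.0, -0.001], [1.0, 0.0, 0.0], [0.0, -0.001, -1.0]]
contact_force: [-0.3, -0.2, -0.5]
gripper_width: 89.3
grasp_force: 0.0
time_s: 41.58
tool_pos: [591.6, -279.4, 81.6]
ee_rot: [[0.0, 1.0, -0.0], [1.0, -0.0, 0.0], [0.0, -0.0, -1.0]]
contact_force: [1.2, -0.5, -0.2]
gripper_width: 91.0
grasp_force: 0.0
time_s: 42.2
tool_pos: [613.1, -328.7, -12.9]
ee_rot: [[-0.0, 1.0, 0.0], [1.0, 0.0, -0.0], [-0.0, 0.0, -1.0]]
contact_force: [0.2, -0.3, -0.0]
gripper_width: 91.2
grasp_force: 0.0
time_s: 42.45
tool_pos: [613.6, -329.0, -11.8]
ee_rot: [[-0.0, 1.0, 0.001], [1.0, 0.0, -0.001], [-0.001, 0.001, -1.0]]
contact_force: [-0.4, 1.4, 0.1]
gripper_width: 91.1
grasp_force: 0.0
[ 613.56945985 -329.01408638  -11.77329638]
scene (256, array([485.3, -22.9]), 31.2, array([487.1, -24. ], dtype=float32), np.float64(59.8)) (38, array([ 619.4, -311.2]), 22.0, array([ 620.3, -307.4], dtype=float32), np.float64(25.7))
side (255, array([482.5, -24.5]), 30.7, array([481.7, -25.5], dtype=float32), np.float64(59.8)) (92, array([ 614.5, -335.8]), 28.7, array([ 616.9, -346.5], dtype=float32), np.float64(25.4))
```

Tomato is centred on the stack. Gripping the cheese.

```bash
python3 -m creep '[0,0,0,0,0,0,0,0,0,0,0,0,0,0,0,0,0,0,0,0,0,0,0,0,0,0,0,0,0,0,0,0,0,0,0]'
python3 -m creep '[0,0,0,0,0,0,0,0,0,0,0,0,3,0,0,0,0,0,0,6,0,0,0,0,0,0,0,0]'
```

```text
time_s: 43.18
tool_pos: [612.9, -328.7, -13.0]
ee_rot: [[-0.0, 1.0, -0.0], [1.0, 0.0, 0.0], [0.0, -0.0, -1.0]]
contact_force: [0.5, -0.0, -0.1]
gripper_width: 59.0
grasp_force: 30.0
time_s: 43.68
tool_pos: [615.5, -330.2, 81.8]
ee_rot: [[0.0, 1.0, 0.006], [1.0, 0.0, -0.004], [-0.004, 0.006, -1.0]]
contact_force: [0.2, -0.3, -1.5]
gripper_width: 59.0
grasp_force: 30.0
```

```bash
python3 -m creep '[0,0,0,-2.17,5.12,0,0,0,0,0,-2.17,5.12,0,0,0,0,0,-2.17,5.12,0,0,0,0,0,-2.17,5.12,0,0,0,0,0,-2.17,5.12,0,0]'
python3 -m creep '[0,0,0,-2.17,5.12,0,0,0,0,0,0,0,0,0,0,0,0,0,0,0,0]'
python3 -m creep '[0,0,0,0,0,-2.6,0,0,0,0,0,0,-1.1,0,0,0,0,0,0,-0.6,0,0,0,0,0,0,-0.24,0,0,0,0,0,0,0,0]'
python3 -m creep '[0,0,0,0,0,0,0,0,0,0,0,0,0,0]'
```

```text
time_s: 44.3
tool_pos: [503.1, -71.2, 76.5]
ee_rot: [[0.0, 1.0, -0.0], [1.0, -0.0, 0.0], [0.0, -0.0, -1.0]]
contact_force: [0.4, 0.1, -0.7]
gripper_width: 59.3
grasp_force: 30.0
time_s: 44.68
tool_pos: [482.9, -21.6, 76.9]
ee_rot: [[-0.001, 1.0, 0.0], [1.0, 0.001, -0.0], [-0.0, 0.0, -1.0]]
contact_force: [0.9, -0.2, -0.4]
gripper_width: 59.0
grasp_force: 30.0
time_s: 45.3
tool_pos: [482.9, -21.7, 31.9]
ee_rot: [[0.0, 1.0, 0.0], [1.0, -0.0, -0.0], [-0.0, 0.0, -1.0]]
contact_force: [-0.0, -0.2, 0.3]
gripper_width: 58.8
grasp_force: 30.0
time_s: 45.55
tool_pos: [482.9, -21.5, 32.0]
ee_rot: [[-0.0, 1.0, 0.001], [1.0, 0.0, -0.0], [-0.0, 0.001, -1.0]]
contact_force: [0.7, 0.2, -0.8]
gripper_width: 58.9
grasp_force: 30.0
```

```bash
python3 -m creep '[0,0,0,0,0,0,0.9,0,0,0,0,0,0,0.9,0,0,0,0,0,0,0.9,0,0,0,0,0,3,0.9,0,0,0,0,0,3,1]'
python3 -m creep '[0,0,0,-1.23,-5.39,0,1,0,0,0,-1.23,-5.39,0,1,0,0,0,-1.23,-5.39,0,1,0,0,0,-1.23,-5.39,0,1,0,0,0,-1.23,-5.39,0,1]'
python3 -m creep '[0,0,0,-1.23,-5.39,0,1,0,0,0,0,0,-3,1,0,0,0,0,0,0,1,0,0,0,0,0,0,1]'
python3 - <<'E'
from h import *
from f import fit
print(observe()['tool_pos'])
z=np.load('pics/scene0.npz'); c=[z[k] for k in 'pdKoR']; P=pts(c); print([P[v,u].round(0) for u,v in((145,162),(176,156),(109,174))])
for n in('scene','side'):
    c=cam(n);P=pts(c); print(n,fit(c,P,(484,-23,70)),fit(c,P,(409,-346,34)))
E
```

```text
time_s: 46.18
tool_pos: [482.3, -21.5, 92.1]
ee_rot: [[-0.0, 1.0, -0.001], [1.0, 0.0, 0.0], [0.0, -0.001, -1.0]]
contact_force: [0.3, 0.1, -0.3]
gripper_width: 89.0
grasp_force: 0.0
time_s: 46.8
tool_pos: [420.5, -292.8, 91.7]
ee_rot: [[0.0, 1.0, 0.0], [1.0, -0.0, -0.0], [-0.0, 0.0, -1.0]]
contact_force: [1.1, 0.4, 0.0]
gripper_width: 91.0
grasp_force: 0.0
time_s: 47.3
tool_pos: [409.1, -344.6, 62.2]
ee_rot: [[-0.001, 1.0, -0.0], [1.0, 0.001, 0.0], [0.0, -0.0, -1.0]]
contact_force: [-0.1, 0.8, 0.3]
gripper_width: 91.1
grasp_force: 0.0
[ 409.10650594 -344.56400993   62.18535631]
[array([ 272., -370.,   24.]), array([ 251., -273.,   23.]), array([ 318., -475.,   23.])]
scene (258, array([483.7, -24. ]), 31.3, array([486.5, -23.3], dtype=float32), np.float64(69.1)) (238, array([ 410.4, -345.8]), 31.6, array([ 419.9, -344.1], dtype=float32), np.float64(36.3))
side (153, array([480.4, -23.3]), 30.0, array([471.6, -26.2], dtype=float32), np.float64(69.2)) (290, array([ 407.4, -347.2]), 31.1, array([ 403.9, -357. ], dtype=float32), np.float64(37.2))
```

```bash
python3 -m creep '[0,0,0,0,0,-4,1,0,0,0,0,0,-2.2,1,0,0,0,0,0,-0.8,1,0,0,0,0,0,-0.36,1,0,0,0,0,0,0,1]'
python3 -m creep '[0,0,0,0,0,0,0,0,0,0,0,0,0,0,0,0,0,0,0,0,0,0,0,0,0,0,0,0,0,0,0,0,0,0,0]'
python3 -m creep '[0,0,0,0,0,0,0,0,0,0,0,0,3,0,0,0,0,0,0,4,0,0,0,0,0,0,4,0,0,0,0,0,0,0,0]'
```

```text
time_s: 48.02
tool_pos: [409.3, -345.2, -11.3]
ee_rot: [[-0.0, 1.0, 0.001], [1.0, 0.0, -0.001], [-0.001, 0.001, -1.0]]
contact_force: [0.4, 1.1, -0.2]
gripper_width: 91.2
grasp_force: 0.0
time_s: 48.65
tool_pos: [408.9, -345.0, -11.8]
ee_rot: [[-0.0, 1.0, 0.0], [1.0, 0.0, -0.0], [-0.0, 0.0, -1.0]]
contact_force: [0.1, 1.3, 6.8]
gripper_width: 61.1
grasp_force: 30.0
time_s: 49.28
tool_pos: [410.2, -346.2, 100.7]
ee_rot: [[0.0, 1.0, 0.004], [1.0, -0.0, -0.003], [-0.003, 0.004, -1.0]]
contact_force: [-0.7, -0.9, -0.3]
gripper_width: 60.7
grasp_force: 30.0
```

```bash
python3 -m creep '[0,0,0,1.23,5.39,0,0,0,0,0,1.23,5.39,0,0,0,0,0,1.23,5.39,0,0,0,0,0,1.23,5.39,0,0,0,0,0,1.23,5.39,0,0]'
python3 -m creep '[0,0,0,1.23,5.38,0,0,0,0,0,0,0,0,0,0,0,0,0,0,0,0]'
python3 -m creep '[0,0,0,0,0,-3.5,0,0,0,0,0,0,-1.2,0,0,0,0,0,0,-0.6,0,0,0,0,0,0,-0.24,0,0,0,0,0,0,0,0]'
python3 -m creep '[0,0,0,0,0,0,0,0,0,0,0,0,0,0]'
```

```text
time_s: 49.9
tool_pos: [469.9, -73.6, 97.1]
ee_rot: [[0.0, 1.0, -0.001], [1.0, -0.0, 0.0], [0.0, -0.001, -1.0]]
contact_force: [0.8, -0.4, -0.2]
gripper_width: 60.9
grasp_force: 30.0
time_s: 50.28
tool_pos: [482.0, -21.7, 97.2]
ee_rot: [[-0.001, 1.0, -0.001], [1.0, 0.001, 0.0], [0.0, -0.001, -1.0]]
contact_force: [0.7, 0.1, -0.3]
gripper_width: 60.6
grasp_force: 30.0
time_s: 50.9
tool_pos: [483.0, -21.8, 43.1]
ee_rot: [[0.0, 1.0, 0.001], [1.0, -0.0, -0.0], [-0.0, 0.001, -1.0]]
contact_force: [0.6, 0.0, -0.2]
gripper_width: 60.9
grasp_force: 30.0
time_s: 51.15
tool_pos: [482.9, -21.6, 43.0]
ee_rot: [[-0.0, 1.0, 0.001], [1.0, 0.0, -0.0], [-0.0, 0.001, -1.0]]
contact_force: [-0.6, 0.2, -0.4]
gripper_width: 61.1
grasp_force: 30.0
```

Release, lift straight up, move aside and check everything.

```bash
python3 -m creep '[0,0,0,0,0,0,0.9,0,0,0,0,0,0,0.9,0,0,0,0,0,0,0.9,0,0,0,0,0,3,0.9,0,0,0,0,0,5,1]'
python3 -m creep '[0,0,0,0,-5.5,0,1,0,0,0,0,-5.5,0,1,0,0,0,0,-5.5,0,1,0,0,0,0,-5.5,0,1,0,0,0,0,0,0,1]'
python3 j.py 75 110 500 700 100 420
python3 - <<'E'
from h import *
from f import fit
for n in('scene','side'):
    c=save(n,n+'9.png');P=pts(c)
    for z in (36,45,55,65,77,84): print(n,z,fit(c,P,(484,-23,z),50))
    m=(abs(P[...,2]-18.5)<4)&(np.hypot(P[...,0]-484,P[...,1]+23)<80); print('plate',cv2.minEnclosingCircle(P[m][:,:2].astype(np.float32)))
E
```

```text
time_s: 51.78
tool_pos: [481.4, -21.5, 122.4]
ee_rot: [[0.0, 1.0, -0.003], [1.0, -0.0, 0.0], [0.0, -0.003, -1.0]]
contact_force: [0.6, 0.8, 0.7]
gripper_width: 89.3
grasp_force: 0.0
time_s: 52.4
tool_pos: [482.7, -244.6, 122.7]
ee_rot: [[0.003, 1.0, 0.001], [1.0, -0.003, -0.001], [-0.001, 0.001, -1.0]]
contact_force: [-0.4, 0.3, 0.0]
gripper_width: 91.5
grasp_force: 0.0
red [('scene', [583.7, 360.2], 26.3, 91.8), ('side', [566.6, 357.5], 20.2, 92.6)]
yellow [('scene', [602.3, 150.9], 26.2, 92.1), ('side', [599.0, 149.8], 27.2, 92.4)]
green [('scene', [592.1, 290.9], 24.9, 92.5), ('side', [577.4, 287.7], 22.7, 91.9)]
blue [('scene', [597.3, 220.1], 25.9, 92.2), ('side', [589.5, 218.7], 24.6, 92.6)]
scene 36 (56, array([490.7, -23.3]), 29.8, array([507.6, -24.9], dtype=float32), np.float64(35.6))
scene 45 (68, array([487.8, -22.9]), 30.6, array([506.9, -24.1], dtype=float32), np.float64(45.6))
scene 55 (56, array([494. , -25.2]), 28.1, array([507.2, -26.5], dtype=float32), np.float64(55.0))
scene 65 (49, array([490.7, -23.2]), 29.5, array([507.1, -27. ], dtype=float32), np.float64(64.5
[... 226 characters left out ...]
6, -23.922855377197266), 76.00668334960938)
side 36 (48, array([479.2, -29.7]), 29.9, array([469.7, -41.1], dtype=float32), np.float64(35.6))
side 45 (49, array([481.8, -26.7]), 30.4, array([471.6, -41.1], dtype=float32), np.float64(45.6))
side 55 (50, array([480.9, -27.5]), 29.6, array([469.8, -40.9], dtype=float32), np.float64(55.6))
side 65 (33, array([475.9, -33.9]), 26.3, array([467.2, -41.8], dtype=float32), np.float64(64.3))
side 77 (43, array([483.2, -24.8]), 31.6, array([468.9, -41. ], dtype=float32), np.float64(76.5))
side 84 (91, array([483.2, -25.8]), 31.3, array([473.5, -35.5], dtype=float32), np.float64(86.0))
plate ((483.07171630859375, -25.119077682495117), 75.70848083496094)
```

View pics/scene9.png

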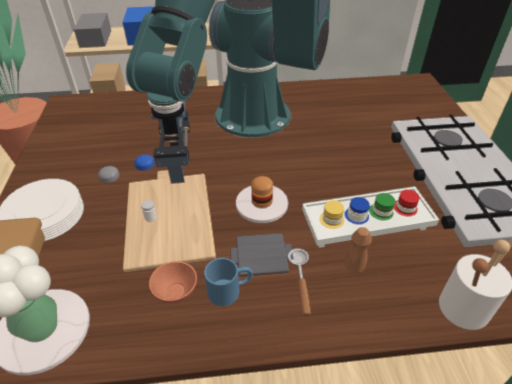

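View pics/side9.png

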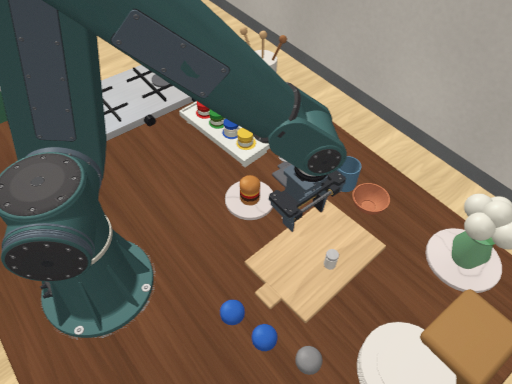

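The final views show the stack straight and centred on the plate (scene (262,192)). All four jars are on their matching mats: yellow (333,212), blue (359,208), green (384,205), red (408,202). The other things are where they were, and the arm is clear, so I'm handing in.

```bash
python3 -m creep '[0,0,0,0,0,0,1,0,0,0,0,0,0,1,0,0,0,0,0,0,1]' | head -2; python3 -c "
from station import manip
print(manip.hand_in())"
```

```text
time_s: 52.98
tool_pos: [482.8, -241.3, 122.7]
the job is handed in; nothing more can be done
None
```

I handed the job in at 53 s; no score came back. In the last pictures the slider (bun base, patty, tomato, cheese, bun top) stands straight and centred on the plate, and all four jars stand upright on their matching mats.

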